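Tip the cup of steel slugs onto the balance

TASK

Take the blue cup from the wooden riser and turn it upside down with its mouth a few centimetres above the floor of the balance's tray, so that all six steel slugs end up in the tray. Then lift the upturned cup straight up by a good ten centimetres, clear of the heap, and stand it upright again on the riser. Leave the white cup alone.

Things in the scene. Friction and masses are not known exactly. Their poses are not given: they have to be found in the camera images.
- cup: Blue plastic cup on the riser, 95 mm tall, outer diameter 56 mm at the foot widening evenly to 62 mm at the rim, wall 3 mm, floor 4 mm; 0.12 kg. Holds six loose steel slugs (18 mm across, 14 mm tall, 28 g each), filling it to 33 mm. Stiff; grip it across the sides from any direction with a level or nearly level hand. Origin: centre of the underside; z points out of the mouth.
- cup_mouth (a point): Centre of the blue cup's mouth, level with the rim, 95 mm along the cup's z axis from its origin.
- balance: Fixed grey laboratory balance, 180 x 180 mm, with an open square aluminium tray on top, 200 x 200 mm outside, walls 4 mm thick. Origin: centre of the underside, on the bench, below the tray's centre; x and y run along the tray's sides, z up. The tray's inner floor is 89 mm above the origin, the top of its walls 115 mm.
- riser: Fixed wooden bench riser, a small shelf 300 mm long (its x) by 100 mm (its y), top 150 mm above the bench. Both cups stand on it, about 70 mm to either side of its middle along x; which is nearer the robot varies. Origin: on the bench, under the middle of the riser.
- other_cup: A white plastic cup of the same size with black slugs in it, on the riser about 140 mm from the blue one. To be left alone. Origin: centre of its underside.
There are look-alikes about, which are no part of the job. Of the things that look like the cup, the smallest one is meant.

How it is judged:
On the way, in this order (a step that is already met when the one before it is completed fails the run):
1. cup upside down (within 48 degrees), mouth within 80 mm of the tray's centre seen from above and less than 90 mm above its floor, all slugs' weight on the tray (angle between cup's own z axis and vertical above 2.3 rad and horizontal distance between cup_mouth and balance below 0.08 m and z of cup_mouth in the frame of balance below 0.179 m and contact force between balance and anything else above 1.5 N), for 0.1 s.
2. still upside down and within 80 mm of the tray's centre, the cup is lifted: mouth more than 100 mm above the tray's floor, all slugs left in the tray (angle between cup's own z axis and vertical above 2.3 rad and horizontal distance between cup_mouth and balance below 0.08 m and z of cup_mouth in the frame of balance above 0.189 m and contact force between balance and anything else above 1.5 N), for 0.1 s.
At the end, for the whole second after the job is handed in: All six slugs lie in the balance's tray (their whole weight, 1.65 N, rests on it: more than 1.5 N), the cup does not touch the balance, and the blue cup stands at rest, upright within 10 degrees, anywhere on the riser's top (contact force between balance and anything else above 1.5 N and contact force between balance and cup below 0.05 N and angle between cup's own z axis and vertical below 0.17 rad and z of cup in the frame of riser between 0.14 and 0.16 m and x of cup in the frame of riser between -0.15 and 0.15 m and y of cup in the frame of riser between -0.05 and 0.05 m and linear speed of cup below 0.02 m/s).
It fails at once if the white cup is moved by more than 20 mm or tipped by more than 15 degrees (distance of other_cup from where it was at the start of the episode above 0.02 m or angle between other_cup's own z axis and vertical above 0.26 rad).
It fails at once if slugs dropped from high up: cup tipped past 75 degrees with the tray still empty and the mouth over 160 mm above the tray's floor (angle between cup's own z axis and vertical above 1.3 rad and z of cup_mouth in the frame of balance above 0.249 m and contact force between balance and anything else below 0.2 N).
It also fails if it takes over 72 s, if anything falls off the work surface, if the arm or the gripper's body presses on something with over 40 N, if the wrist force passes 120 N, or if a joint passes its speed limit or range.

ROBOT

A 6-joint arm with a two-finger parallel gripper is mounted at the origin on the work surface. World frame = base frame: x ahead of the robot, y to its left, z up, the work surface at z = 0. Lengths are in m, angles in rad, forces in N, time in s.
With the tool pointing down it reaches from about 0.25 to 0.775 m from the base axis. Payload 4 kg.
Tool frame: the origin (TCP) lies on the centre line of the jaws, within the pads' length; the fingertips stand 17 mm ahead of it and the grasp point (between the pads) lies 2 mm behind it; z points along the fingers, y is the line along which they close (so a half turn about z gives the same grasp; the last joint's range is limited). The gripper opens to 94 mm and grips with 3 to 60 N. Pads are 16 mm wide; open, the fingers measure 119 mm over their backs; the gripper's body (75 mm by 177 mm) begins 78 mm behind the grasp point.
Start: joints at [-0.103, 0.087, 1.371, -0, 1.684, -0.103], TCP at [0.55, -0, 0.223] pointing down, gripper open.
Joint ranges: [-3.1, 3.1], [-0.76, 2.03], [0.27, 2.55], [-1.08, 4.22], [0.17, 2.65], [-2.57, 2.57]. Speed limits (rad/s): [2.79, 2.79, 3.14, 3.14, 3.14, 3.14].

INTERFACE

Orientations are given as [roll, pitch, yaw] about the fixed x, y, z axes, in that order (R = Rz(yaw) Ry(pitch) Rx(roll)).
In Python, from bench import robot gives the robot as it stands.
- The arm moves only by the tool servo_tool, never from a script. Its argument "plan" is a list of rows, each a list of 7 numbers: the shift along the tool's x, y, z normalised to -1 to 1, where 1 is 0.1 m, then the turn, a rotation vector about the tool's x, y, z normalised to -1 to 1, where 1 is pi/2 rad, then the finger opening in mm, from 0 to 94. In form: [[x, y, z, ax, ay, az, gripper], ...]. A call has 1 to 12 rows; each row is the pose to reach, as a shift and turn from the pose commanded when the call began, along the tool's axes at that moment; what a row does not reach only later rows make up. A row lasts 1/12 s, in which the tool goes at most 41.7 mm and 7.16 degrees, less where a joint would pass 70% of its speed; a pose out of reach is approached as far as the arm can. A call with a number of a shift or a turn outside -1 to 1 is refused whole. A call with a gripper value outside its range is refused whole. The fingers move at their own pace and stop on an object; the grip force is fixed at half the most. Time passes only in rows, so rows that repeat a pose let the fingers close. It gives the time, the measured TCP pose, the force, the opening and the grip force at its end, in the units of the state.
- robot.get_obs(): the state, without advancing time (a new reading comes with each control period).
- robot.snapshot(name): name is "scene" or "side" or "wrist"; returns the picture (420x560x3 uint8, red, green, blue); there is no depth.
- robot.camera_params(name): a dict with "camera_matrix" (3x3 intrinsics, pixels), "rvec" (rotation vector, rad) and "tvec" (3), from world to camera coordinates, as OpenCV has them; the wrist camera has in their place "tool_from_camera" (4x4, takes a point from camera to tool coordinates, whose origin is the TCP and whose axes are the flange's). Camera axes: x right, y down, z forward; pixel columns grow to the right and rows downward; lengths in m; the calibration is good to about 2 mm. A picture is of the moment at which its call begins: read the wrist's pose just before it. camera_params takes no time and is no camera call.
- robot.close_job(): hands the job in; it is judged then, once.
Trained networks look in the newest picture that a camera, given by its name, has taken for a name from the list of things; names that differ only in an ending like _2 or _b are one class to them, and where a whole thing is asked for, a point or a joint stands for the part that bears it (a point fixed in the world has none). Each returns a list of dicts, best first, with "conf" (0 to 1); they miss things now and then, are a little off and sometimes report something else, mostly with a low value. They report only what shows in the picture. A call takes as long as a camera call. They do not tell look-alikes from the thing itself.
- robot.find_in(thing, camera): "extent" ([centre column, centre row, width, height] in pixels, round what is visible of it).
The state is a dict: "time": time; "joint_positions": joint angles; "qvel": joint speeds; "joint_torque": joint torques, N m; "tool_pos": TCP position; "ee_rot": TCP orientation; "wrist_force": force on the tool from outside, world axes, zero at the start; "wrist_torque": the same for the moment, N m; "width": finger opening in m; "finger_force": force on a finger pad.
Only numpy, scipy, OpenCV 4.12 (cv2) and the standard library are available. Lean on these libraries where they do the work, as an engineer would, in place of code of your own. Each camera call takes 0.05 s, during which the arm holds its last target. There are 200 camera calls.

## Working session

There is one attempt and no reset: what is moved stays moved. The work goes in short steps, Python scripts to look and compute and a tool call to move; the robot and the scene stay as the last step left them, time stands still between calls to the robot, and variables do not carry over. Pictures are saved under pics/ and viewed, at most 10 in all, crops included, and the job is handed in when it is done.

Besides the shell and the picture viewer there is one more tool, called after "Emit:" in YAML: its name, and indented under it one key for each argument. servo_tool: Moves the arm, as the interface text tells. Scaled input: -1 to 1 covers 0.1 m each way for a shift and pi/2 rad each way for a turn. Its arguments: {"type":"object","properties":{"plan":{"type":"array","items":{"type":"array","items":{"type":"number"}}}},"required":["plan"]}

```bash
mkdir -p pics; ls; python3 - <<'E'
from bench import robot
import cv2, numpy as np
o=robot.get_obs(); print(o['time'],o['tool_pos'],o['ee_rot'],o['width'])
ims=[]
for c in("scene","side"):
    im=robot.snapshot(c); cv2.imwrite(f"pics/{c}0.png",im[:,:,::-1])
    for t in("cup","other_cup","balance","riser"):
        print(c,t,[(np.round(d['extent'],1).tolist(),round(d['conf'],2)) for d in robot.find_in(t,c)])
    p=robot.camera_params(c);print(p)
E
```

```text
pics
0.0 [5.49488561e-01 4.64277303e-05 2.21300058e-01] [-3.13939060e+00 -2.34529828e-04  1.57078226e+00] 0.09397912209973167
scene cup [([243.5, 361.9, 46.4, 71.0], 0.82), ([285.1, 270.9, 35.3, 51.9], 0.66), ([286.0, 231.2, 36.8, 48.4], 0.59)]
scene other_cup [([221.4, 245.9, 32.1, 50.7], 0.82)]
scene balance [([298.6, 152.3, 76.5, 71.5], 0.9)]
scene riser [([258.4, 287.7, 147.0, 102.4], 0.94)]
{'camera_matrix': array([[457.12786089,   0.        , 278.2287885 ],
       [  0.        , 457.12786089, 209.20916662],
       [  0.        ,   0.        ,   1.        ]]), 'rvec': array([ 0.30237379, -2.85544285,  1.06714438]), 'tvec': array([0.57026608, 0.14347346, 1.1416504 ])}
side cup [([209.6, 177.6, 30.1, 45.9], 0.93), ([191.3, 178.1, 25.5, 34.4], 0.84), ([272.0, 244.1, 30.7, 65.3], 0.77)]
side other_cup [([236.2, 210.2, 113.7, 98.6], 0.69), ([261.1, 163.6, 23.5, 43.9], 0.58)]
side balance [([394.0, 310.9, 132.3, 124.6], 0.62)]
side riser [([236.4, 215.2, 113.6, 89.8], 0.89)]
{'camera_matrix': array([[479.32724733,   0.        , 280.6168327 ],
       [  0.        , 479.32724733, 211.80464712],
       [  0.        ,   0.        ,   1.        ]]), 'rvec': array([ 2.06289245, -0.88713156,  0.45835716]), 'tvec': array([-0.34522044,  0.40231901,  0.86166534])}
```

View pics/scene0.png

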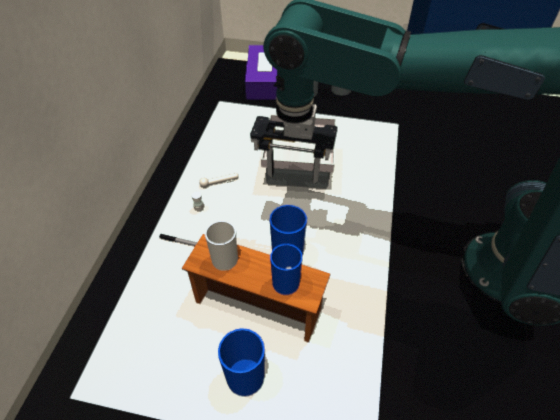

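View pics/side0.png

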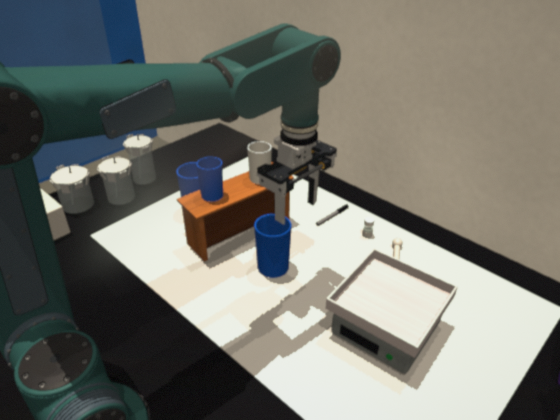

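The scene view shows the target blue cup on the riser at about (286,270), with the white cup at (222,246). A larger blue cup stands on the bench behind it (287,231) and another at (243,362). The side view shows the target at (210,178), a blue cup on the bench at (272,244), and the tray rim corners at roughly (376,254), (455,292), (410,347) and (330,295).

```bash
cat > h.py <<'E'
import numpy as np, cv2
from scipy.optimize import least_squares
from bench import robot
P={c:robot.camera_params(c) for c in("scene","side")}
def proj(c,X):
    p=P[c]; return cv2.projectPoints(np.asarray(X,float).reshape(-1,1,3),p['rvec'],p['tvec'],p['camera_matrix'],None)[0].reshape(-1,2)
a=np.linspace(0,2*np.pi,40)
def cup(x,y,z,h=.095,s=1):
    return np.vstack([np.c_[x+s*r*np.cos(a),y+s*r*np.sin(a),0*a+zz] for r,zz in((.028,z),(.031,z+h*s))])
def bbox(c,X):
    q=proj(c,X);lo,hi=q.min(0),q.max(0);return np.r_[(lo+hi)/2,hi-lo]
E
python3 - <<'E'
from h import *
def fit(z,obs,x0=(.6,.2),scale=False):
    f=lambda v:np.concatenate([bbox(c,cup(v[0],v[1],z,s=v[2] if scale else 1))-e for c,e in obs])
    r=least_squares(f,list(x0)+([1.] if scale else []),loss='soft_l1');print(np.round(r.x,4),np.round(r.fun,1));return r.x
print('blue');fit(.15,[("scene",[285.1,270.9,35.3,51.9]),("side",[209.6,177.6,30.1,45.9])])
print('white');fit(.15,[("scene",[221.4,245.9,32.1,50.7]),("side",[261.1,163.6,23.5,43.9])])
print('bench A');fit(0,[("side",[272,244.1,36,65.3]),("scene",[287,235,38,55])],scale=True)
print('bench B');fit(0,[("scene",[243.5,361.9,46.4,71]),("side",[191.3,180,27,36])],scale=True)
def box(v,lx,ly,z):
    c,s=np.cos(v[2]),np.sin(v[2]);L=np.array([[1,1],[1,-1],[-1,-1],[-1,1]])*[lx/2,ly/2]
    return np.c_[L@np.array([[c,s],[-s,c]])+v[:2],np.full(4,z)]
def fitbox(lx,ly,z,c,pix):
    best=None
    for y0 in np.arange(0,6.28,.4):
        r=least_squares(lambda v:(proj(c,box(v,lx,ly,z))-pix).ravel(),[.5,0,y0])
        if best is None or r.cost<best.cost:best=r
    print(np.round(best.x,3),np.round(best.fun,1))
print('tray');fitbox(.2,.2,.115,"side",np.array([[376,254],[455,292],[410,347],[330,295]]))
print('riser');
for o in (0,1,2,3):
    fitbox(.3,.1,.15,"scene",np.roll(np.array([[201,240],[328,275],[318,307],[184,268]]),o,0))
    fitbox(.3,.1,.15,"scene",np.roll(np.array([[201,240],[328,275],[318,307],[184,268]])[::-1],o,0))
E
```

```text
blue
[0.5148 0.2565] [-0.6 -0.5 -2.6 -0.  -1.8  0.5 -3.  -0.7]
white
[0.6532 0.2179] [-0.2 -2.6  1.  -0.3 -1.9 -0.5  0.9 -0.8]
bench A
[0.5477 0.0716 1.4201] [-0.3  1.   0.9 -1.7 -0.6 -0.1 -0.5  5.6]
bench B
[0.5636 0.4033 1.4092] [-0.5  0.3 -0.  -3.5 -0.  10.8  7.1 18.9]
tray
[ 0.572 -0.252  6.315] [ 0.8 -5.4  3.8 -1.4  1.2  2.5 -5.8  1. ]
riser
[0.578 0.208 4.748] [ 51.1 -34.8 -34.1 -64.3 -48.2  20.7  35.1  51.4]
[0.588 0.195 5.065] [  44.8  -62.8  -47.2 -106.3  -37.4   38.5   38.6   80.1]
[ 0.58   0.237 -0.113] [-3.5  2.6 -0.3 -5.1  3.2 -4.2  0.5  4.5]
[0.58  0.232 6.201] [-20.   30.6  16.  -33.5  13.3 -40.1  -7.8  32.5]
[0.578 0.208 1.607] [-48.2  20.7  35.1  51.4  51.1 -34.8 -34.1 -64.3]
[0.588 0.195 1.923] [ -37.4   38.5   38.5   80.1   44.8  -62.8  -47.2 -106.3]
[0.58  0.237 3.029] [ 3.2 -4.2  0.5  4.5 -3.5  2.6 -0.3 -5.1]
[0.58  0.232 3.059] [ 13.3 -40.1  -7.8  32.5 -20.   30.6  16.  -33.5]
```

```bash
python3 - <<'E'
import cv2
a=cv2.imread('pics/side0.png')[130:400,150:470];b=cv2.imread('pics/scene0.png')[200:340,160:360]
cv2.imwrite('pics/crop.png',cv2.resize(a,None,fx=2.2,fy=2.2,interpolation=cv2.INTER_CUBIC))
E
```

```text
(no output)
```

View pics/crop.png

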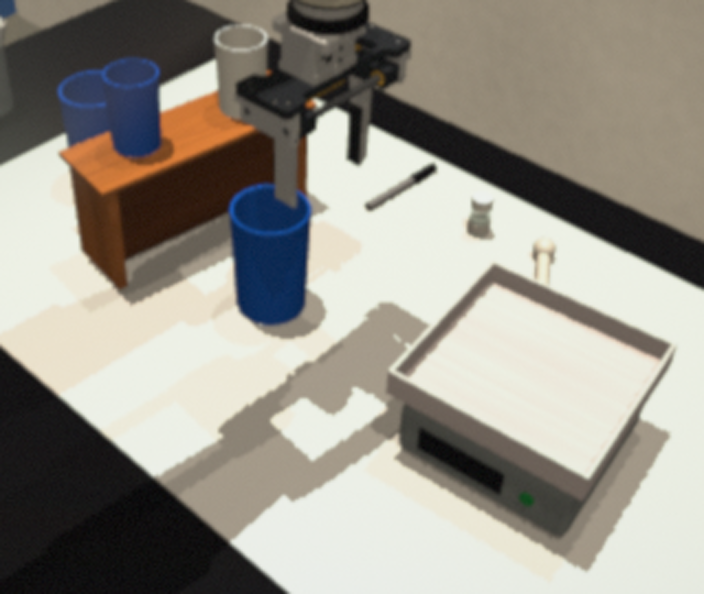

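The crop shows the tray's rim corners more clearly (crop px (495,266), (675,347), (588,490), (388,378)). The tall bench cup stands at (0.55, 0.07), between the riser and the tray.

```bash
cat >> h.py <<'E'
from scipy.spatial.transform import Rotation as Rn
def box(v,lx,ly,z):
    c,s=np.cos(v[2]),np.sin(v[2]);L=np.array([[1,1],[1,-1],[-1,-1],[-1,1]])*[lx/2,ly/2]
    return np.c_[L@np.array([[c,s],[-s,c]])+v[:2],np.full(4,z)]
def level(az,roll,pitch=0):
    """hand at azimuth az (deg), pitched up by pitch, roll: 0 = tool x left, +90 = tool x down... (turn about tool z)"""
    z=[np.cos(np.radians(az)),np.sin(np.radians(az)),0]; x=[-z[1],z[0],0]
    R=np.c_[x,np.cross(z,x),z]
    return Rn.from_rotvec(-np.radians(pitch)*np.array(x))*Rn.from_matrix(R)*Rn.from_euler('z',roll,degrees=True)
def rel(p,R,o=None):
    o=o or robot.get_obs(); R0=Rn.from_euler('xyz',o['ee_rot'])
    sh=R0.inv().apply(np.asarray(p)-o['tool_pos'])/.1; t=(R0.inv()*R).as_rotvec()/(np.pi/2)
    print('t',round(o['time'],2),'shift',np.round(sh,3),'turn',np.round(t,3))
def st():
    o=robot.get_obs();print('t',round(o['time'],2),'p',np.round(o['tool_pos'],4),'R',np.round(Rn.from_euler('xyz',o['ee_rot']).as_matrix().tolist(),3).tolist(),'q',np.round(o['joint_positions'],2),'w',round(o['width'],4),'ff',np.round(o['finger_force'],1),'F',np.round(o['wrist_force'],1))
E
python3 - <<'E'
from h import *
pix=np.array([[375,251],[456.8,287.7],[417.3,352.7],[326.4,301.8]])
r=least_squares(lambda v:(proj("side",box(v,.2,.2,.115))-pix).ravel(),[.572,-.252,.03]);print('tray',r.x.round(3),r.fun.round(1))
# riser: top face corners, both views
sp=np.array([[201,240],[328,275],[318,307],[184,268]]); dp=np.array([[177.3,200.5],[196.8,216.4]])
def f(v):
    b=box(v,.3,.1,.15)
    best=None
    return np.concatenate([(proj("scene",b)[[0,3,2,1]]-sp[[0,1,2,3]]).ravel(),(proj("side",b)[[3,2]]-dp).ravel()])
for y0 in(-.3,):
    print(proj("scene",box([.58,.237,y0],.3,.1,.15)).round(),proj("side",box([.58,.237,y0],.3,.1,.15)).round())
print(robot.camera_params("wrist"))
for z in(0.2,):
  rel([.40,.15,.30],level(26,90)); rel([.40,.15,.30],level(26,-90)); rel([.40,.15,.30],level(26,0))
E
```

```text
tray [ 0.568 -0.257  0.101] [-1.5 -0.6  1.5  1.5  0.5 -1.  -0.6 -0.1]
[[184. 259.]
 [210. 227.]
 [331. 283.]
 [309. 322.]] [[276. 164.]
 [294. 181.]
 [187. 214.]
 [173. 193.]]
{'camera_matrix': array([[376.66612683,   0.        , 280.00178906],
       [  0.        , 376.66612683, 207.57252282],
       [  0.        ,   0.        ,   1.        ]]), 'tool_from_camera': array([[-6.64697587e-04, -9.58887604e-01, -2.83785342e-01,
         8.20248768e-02],
       [ 9.99999638e-01, -7.87889488e-04,  3.19960559e-04,
        -3.70231963e-04],
       [-5.30397702e-04, -2.83785027e-01,  9.58887781e-01,
        -1.61669557e-01],
       [ 0.00000000e+00,  0.00000000e+00,  0.00000000e+00,
         1.00000000e+00]])}
t 0.5 shift [ 1.5   -1.5   -0.775] turn [-0.553  0.885  0.553]
t 0.5 shift [ 1.5   -1.5   -0.775] turn [-0.977 -0.611 -0.977]
t 0.5 shift [ 1.5   -1.5   -0.775] turn [-0.981  0.227 -0.227]
```

Emit:
servo_tool:
  plan:
    - [0,-0.3,-0.4,0,0,0,94]
    - [0,-0.6,-0.8,0,0,0,94]
    - [0.4,-1,-0.8,-0.553,0.885,0.553,94]
    - [1,-1,-0.8,-0.553,0.885,0.553,94]
    - [1,-1,-0.8,-0.553,0.885,0.553,94]
    - [1,-1,-0.8,-0.553,0.885,0.553,94]
    - [1,-1,-0.8,-0.553,0.885,0.553,94]
    - [1,-1,-0.8,-0.553,0.885,0.553,94]
    - [1,-1,-0.8,-0.553,0.885,0.553,94]
    - [1,-1,-0.8,-0.553,0.885,0.553,94]
    - [1,-1,-0.8,-0.553,0.885,0.553,94]
    - [1,-1,-0.8,-0.553,0.885,0.553,94]

```text
time: 1.5
tool_pos: [0.4501, 0.0994, 0.3032]
ee_rot: [2.723, -1.042, 1.159]
wrist_force: [-0.5, 0.8, -0.7]
width: 0.0944
finger_force: 0.0
```

```bash
python3 - <<'E'
from h import *
st(); rel([.43,.21,.26],level(26,90))
E
```

```text
t 1.5 p [0.4501 0.0994 0.3032] R [[0.202, 0.696, 0.689], [0.462, -0.688, 0.56], [0.863, 0.205, -0.461]] q [-0.62 -0.67  2.13  1.06  1.38 -0.01] w 0.0944 ff 0.0 F [-0.5  0.8 -0.7]
t 1.5 shift [ 0.097 -0.989  0.68 ] turn [-0.178  0.286  0.18 ]
```

Emit:
servo_tool:
  plan:
    - [0.05,-0.5,0.34,0,0,0,94]
    - [0.097,-0.989,0.68,-0.05,0.08,0.05,94]
    - [0.097,-0.989,0.68,-0.178,0.286,0.18,94]
    - [0.097,-0.989,0.68,-0.178,0.286,0.18,94]
    - [0.097,-0.989,0.68,-0.178,0.286,0.18,94]
    - [0.097,-0.989,0.68,-0.178,0.286,0.18,94]
    - [0.097,-0.989,0.68,-0.178,0.286,0.18,94]
    - [0.097,-0.989,0.68,-0.178,0.286,0.18,94]

```text
time: 2.17
tool_pos: [0.4492, 0.2199, 0.2656]
ee_rot: [-3.042, -1.559, 0.356]
wrist_force: [2.0, -1.4, -4.6]
width: 0.0942
finger_force: 0.0
```

```bash
python3 - <<'E'
from h import *
st(); rel([.43,.21,.26],level(26,90))
im=robot.snapshot("wrist");cv2.imwrite("pics/w1.png",im[:,:,::-1])
print([(d['extent'],d['conf']) for d in robot.find_in("cup","wrist")])
E
```

```text
t 2.17 p [0.4492 0.2199 0.2656] R [[0.011, 0.439, 0.898], [0.004, -0.898, 0.439], [1.0, -0.001, -0.011]] q [ 0.11 -0.76  2.55  2.1   0.4  -0.57] w 0.0942 ff 0.0 F [ 2.  -1.4 -4.6]
t 2.17 shift [-0.059  0.004 -0.215] turn [-0.001  0.007 -0.001]
[([278.2, 299.1, 91.4, 119.9], 0.86), ([183.4, 350.8, 81.9, 136.6], 0.56)]
```

View pics/w1.png

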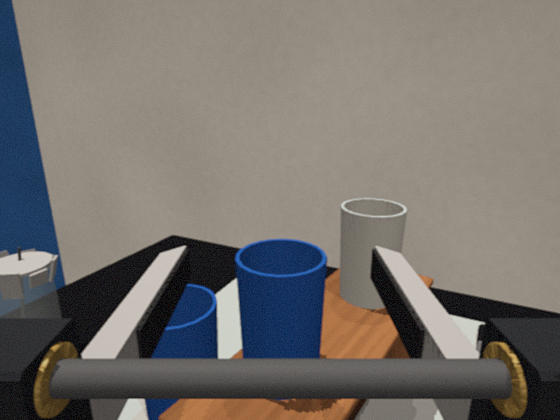

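The wrist view shows the target cup centred between the fingers at (280,300), with the riser under it. The white cup is to the right at (372,250) and a bench look-alike to the left at (183,350). J2 and J3 are at their limits here, so I'll fit a kinematic model before going further.

```bash
cat > k.py <<'E'
from h import *
D=[([-0.103,.087,1.371,0,1.684,-.103],[.55,0,.223],None),
 ([-.62,-.67,2.13,1.06,1.38,-.01],[.4501,.0994,.3032],[[0.202,0.696,0.689],[0.462,-0.688,0.56],[0.863,0.205,-0.461]])]
o=robot.get_obs(); D.append((o['joint_positions'],o['tool_pos'],Rn.from_euler('xyz',o['ee_rot']).as_matrix()))
D[0]=(D[0][0],D[0][1],[[0,1,0],[1,0,0],[0,0,-1]])
def fk(q,v):
    a1,off,d1,a2,e,d4,d6,c=v
    Rz=lambda t:Rn.from_euler('z',t);Ry=lambda t:Rn.from_euler('y',t)
    B=Rz(q[0]);F=B*Ry(q[1]+q[2]);W=F*Rz(q[3])*Ry(q[4])
    return B.apply([a1,off,d1])+(B*Ry(q[1])).apply([0,0,a2])+F.apply([e,0,d4])+W.apply([0,0,d6]),(W*Rz(q[5]+c))
def cal():
    f=lambda v:np.concatenate([np.r_[(fk(q,v)[0]-p)*10,(fk(q,v)[1].as_matrix()-np.array(R)).ravel()] for q,p,R in D])
    return least_squares(lambda v:np.r_[f(v),.01*(v[:7]-[0,.05,.35,.35,0,.35,.3])],[0,.05,.35,.35,0,.35,.3,1.57])
lim=np.array([[-3.1,3.1],[-.76,2.03],[.27,2.55],[-1.08,4.22],[.17,2.65],[-2.57,2.57]])
def ik(p,R,v,q0):
    g=lambda q:np.r_[(fk(q,v)[0]-p)*10,(fk(q,v)[1]*R.inv()).as_rotvec()]
    r=least_squares(g,np.clip(q0,lim[:,0]+.01,lim[:,1]-.01),bounds=(lim[:,0],lim[:,1]))
    return r.x,r.cost
E
python3 - <<'E'
from k import *
r=cal();v=r.x;print(v.round(3),r.fun.round(2).tolist())
q=np.array(o['joint_positions'])
for s in (1,.5,.2):pass
qs=q
for nm,p,R in [('pre',[.449,.22,.22],level(26,90)),('grasp',[.515,.2565,.205],level(26,90)),('lift',[.515,.2565,.28],level(26,90)),
  ('carry',[.50,.0,.28],level(0,90)),('tray',[.535,-.27,.25],level(0,90)),('traylow',[.535,-.27,.2],level(0,90))]+[(f'r{a}',[.535,-.27,.19],level(0,a)) for a in(60,30,0,-30,-60,-90)]+[('up',[.535,-.27,.30],level(0,-90))]:
    qs,c=ik(np.array(p),R,v,qs);print(nm,qs.round(2),round(c,4))
E
```

```text
[0.013 0.057 0.14  0.452 0.092 0.488 0.332 1.571] [0.01, 0.01, -0.02, 0.0, -0.0, -0.0, -0.0, -0.0, 0.0, 0.0, -0.0, 0.0, -0.01, -0.0, 0.02, -0.0, -0.0, 0.01, -0.0, -0.0, -0.0, 0.0, 0.0, 0.0, -0.0, 0.0, -0.0, 0.0, -0.0, 0.0, -0.0, -0.0, -0.0, -0.0, -0.0, 0.0, 0.0, 0.0, -0.0, 0.0, 0.0, 0.0, 0.0]
pre [ 0.13 -0.71  2.55  1.98  0.35 -0.47] 0.0086
grasp [ 0.24 -0.23  2.47  2.8   0.7  -1.3 ] 0.0
lift [ 0.24 -0.45  2.4   2.6   0.44 -1.08] 0.0
carry [-0.35 -0.76  2.54  2.14  0.41 -0.6 ] 0.0002
tray [-1.1  -0.1   2.23  1.84  1.17 -0.62] 0.0
traylow [-1.1   0.03  2.26  1.9   1.22 -0.78] 0.0
r60 [-1.1   0.06  2.26  1.91  1.23 -1.33] 0.0
r30 [-1.1   0.06  2.26  1.91  1.23 -1.86] 0.0
r0 [-1.1   0.06  2.26  1.91  1.23 -2.38] 0.0
r-30 [-1.1  -0.06  2.22  1.7   1.11 -2.57] 0.0178
r-60 [-0.98 -0.25  2.17  1.36  0.83 -2.57] 0.1009
r-90 [-0.71 -0.37  2.2   0.91  0.36 -2.57] 0.1917
up [-0.82 -0.47  2.1   0.99  0.58 -2.57] 0.1229
```

The model fits to millimetres. The pour should roll the other way, from +90 to +270, so J6 stays in range. The rim in the wrist view puts the cup at about (0.516, 0.254). I'll make a small forward probe first, because the last command was clipped at the limits.

Emit:
servo_tool:
  plan:
    - [-0.1,0,0.1,0,0,0,94]
    - [-0.2,0,0.25,0,0,0,94]
    - [-0.2,0,0.3,0,0,0,94]
    - [-0.2,0,0.3,0,0,0,94]

```text
time: 2.6
tool_pos: [0.4768, 0.2334, 0.2444]
ee_rot: [3.111, -1.556, 0.489]
wrist_force: [-0.8, -0.5, -0.6]
width: 0.094
finger_force: 0.0
```

```bash
python3 - <<'E'
from k import *
st(); rel([.517,.255,.206],level(26,90))
v=[0.013,0.057,0.14,0.452,0.092,0.488,0.332,1.5708]
np.save('v.npy',cal().x) if 0 else None
qs=np.array([.24,-.23,2.47,2.8,.7,-1.3]); C=np.array([.568,-.257]);az=6;u=np.array([np.cos(np.radians(az)),np.sin(np.radians(az))]);l=np.array([-u[1],u[0]])
xy=C-.042*u+.02*l;print(xy)
for nm,p,R in [('lift',[.517,.255,.28],level(26,90)),('c1',[.56,.13,.29],level(16,90)),('c2',[.57,.0,.29],level(6,90)),('c3',[.55,-.12,.29],level(6,90)),('t',[*xy,.29],level(6,90)),('tl',[*xy,.19],level(6,90))]+[(f'r{a}',[*xy,.19],level(6,a)) for a in range(120,271,30)]+[('up',[*xy,.31],level(6,270)),('out',[.57,0,.31],level(6,270)),('b',[.57,0,.31],level(6,180)),('b',[.57,0,.31],level(6,90))]:
    qs,c=ik(np.array(p),R,v,qs);print(nm,qs.round(2),round(c,4))
E
```

```text
t 2.6 p [0.4768 0.2334 0.2444] R [[0.013, 0.442, 0.897], [0.007, -0.897, 0.442], [1.0, 0.0, -0.014]] q [ 0.16 -0.54  2.51  2.46  0.48 -0.95] w 0.094 ff 0.0 F [-0.8 -0.5 -0.6]
t 2.6 shift [-0.377 -0.016  0.462] turn [-0.003  0.009  0.   ]
[ 0.52413951 -0.24149976]
lift [ 0.23 -0.44  2.4   2.6   0.44 -1.07] 0.0
c1 [-0.08 -0.46  2.39  2.32  0.49 -0.81] 0.0
c2 [-0.38 -0.47  2.39  2.14  0.59 -0.66] 0.0
c3 [-0.83 -0.38  2.34  1.85  0.99 -0.47] 0.0
t [-1.13 -0.18  2.2   1.72  1.27 -0.47] 0.0
tl [-1.13  0.06  2.27  1.81  1.33 -0.78] 0.0
r120 [-1.13  0.06  2.27  1.81  1.33 -0.26] 0.0
r150 [-1.13  0.06  2.27  1.81  1.33  0.26] 0.0
r180 [-1.13  0.06  2.27  1.81  1.33  0.79] 0.0
r210 [-1.13  0.06  2.27  1.81  1.33  1.31] 0.0
r240 [-1.13  0.06  2.27  1.81  1.33  1.83] 0.0
r270 [-1.13  0.06  2.27  1.81  1.33  2.36] 0.0
up [-1.12 -0.17  2.21  1.8   1.3   2.57] 0.0047
out [-0.38 -0.51  2.36  2.07  0.56  2.57] 0.0
b [-0.38 -0.51  2.36  2.06  0.56  1.01] 0.0
b [-0.38 -0.51  2.36  2.06  0.56 -0.56] 0.0
```

Emit:
servo_tool:
  plan:
    - [-0.15,0,0.1,0,0.009,0,94]
    - [-0.3,-0.01,0.22,0,0.009,0,94]
    - [-0.377,-0.016,0.34,0,0.009,0,94]
    - [-0.377,-0.016,0.42,0,0.009,0,94]
    - [-0.377,-0.016,0.462,0,0.009,0,94]
    - [-0.377,-0.016,0.462,0,0.009,0,94]

```text
time: 3.1
tool_pos: [0.5172, 0.2548, 0.2086]
ee_rot: [0.254, -1.566, -2.937]
wrist_force: [0.1, 0.3, 0.3]
width: 0.094
finger_force: 0.0
```

```bash
python3 - <<'E'
from h import *
st()
robot.snapshot("wrist");print([(d['extent'],d['conf']) for d in robot.find_in("cup","wrist")])
im=robot.snapshot("side");cv2.imwrite("pics/s2.png",cv2.resize(im[100:310,110:390,::-1],None,fx=2.5,fy=2.5))
E
```

```text
t 3.1 p [0.5172 0.2548 0.2086] R [[-0.004, 0.442, 0.897], [-0.001, -0.897, 0.442], [1.0, 0.001, 0.004]] q [ 0.22 -0.22  2.45  2.77  0.69 -1.28] w 0.094 ff 0.0 F [0.1 0.3 0.3]
[([283.6, 304.8, 143.9, 228.9], 0.93), ([143.4, 346.0, 124.5, 148.0], 0.66)]
```

View pics/s2.png

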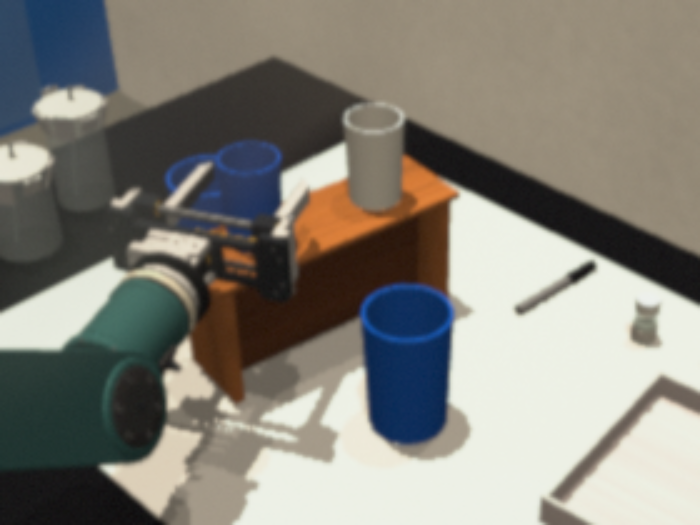

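The side crop shows the fingers straddling the target cup at (248,185) with the white cup untouched at (375,155). I'll close on it and lift.

Emit:
servo_tool:
  plan:
    - [0,0,0,0,0,0,50]
    - [0,0,0,0,0,0,50]
    - [0,0,0,0,0,0,50]
    - [0,0,0,0,0,0,50]
    - [0,0,0,0,0,0,50]
    - [0,0,0,0,0,0,50]
    - [0,0,0,0,0,0,50]
    - [0,0,0,0,0,0,50]
    - [0,0,0,0,0,0,50]
    - [0,0,0,0,0,0,50]

```text
time: 4.08
tool_pos: [0.5167, 0.2547, 0.2081]
ee_rot: [0.113, -1.567, -2.797]
wrist_force: [1.1, -2.2, 1.8]
width: 0.0596
finger_force: 30.0
```

Emit:
servo_tool:
  plan:
    - [0.1,0,0,0,0,0,50]
    - [0.25,0,0,0,0,0,50]
    - [0.4,0,0,0,0,0,50]
    - [0.55,0,0,0,0,0,50]
    - [0.7,0,0,0,0,0,50]
    - [0.8,0,0,0,0,0,50]
    - [0.8,0,0,0,0,0,50]

```text
time: 4.67
tool_pos: [0.516, 0.255, 0.2888]
ee_rot: [0.572, -1.566, 3.028]
wrist_force: [0.1, 0.6, -2.5]
width: 0.0597
finger_force: 30.0
```

```bash
python3 - <<'E'
from h import *
st();rel([.56,.13,.29],level(16,90));rel([.57,.05,.29],level(6,90))
E
```

```text
t 4.67 p [0.516  0.255  0.2888] R [[-0.005, 0.442, 0.897], [0.001, -0.897, 0.442], [1.0, 0.003, 0.004]] q [ 0.22 -0.46  2.38  2.55  0.42 -1.02] w 0.0597 ff 30.0 F [ 0.1  0.6 -2.5]
t 4.67 shift [ 0.009  1.316 -0.158] turn [-0.114 -0.003  0.001]
t 4.67 shift [ 0.009  2.077 -0.422] turn [-0.225 -0.003  0.001]
```

Emit:
servo_tool:
  plan:
    - [0,0.05,-0.01,-0.005,0,0,50]
    - [0,0.15,-0.03,-0.015,0,0,50]
    - [0,0.28,-0.06,-0.03,0,0,50]
    - [0,0.41,-0.08,-0.045,0,0,50]
    - [0,0.54,-0.11,-0.06,0,0,50]
    - [0,0.67,-0.14,-0.075,0,0,50]
    - [0,0.8,-0.16,-0.09,0,0,50]
    - [0,0.9,-0.18,-0.1,0,0,50]
    - [0,0.97,-0.2,-0.11,0,0,50]
    - [0,1,-0.2,-0.11,0,0,50]
    - [0,1,-0.2,-0.11,0,0,50]

```text
time: 5.58
tool_pos: [0.5427, 0.1556, 0.2877]
ee_rot: [0.119, -1.568, -2.977]
wrist_force: [-0.2, -0.1, -2.2]
width: 0.0602
finger_force: 30.0
```

```bash
python3 - <<'E'
from h import *
st();rel([.56,.06,.29],level(6,90));rel([.55,-.14,.29],level(6,90))
E
```

```text
t 5.58 p [0.5427 0.1556 0.2877] R [[-0.003, 0.28, 0.96], [-0.0, -0.96, 0.28], [1.0, 0.0, 0.003]] q [ 0.03 -0.5   2.41  2.47  0.42 -0.95] w 0.0602 ff 30.0 F [-0.2 -0.1 -2.2]
t 5.58 shift [ 0.023  0.966 -0.101] turn [-0.114 -0.002  0.   ]
t 5.58 shift [ 0.025  2.858 -0.757] turn [-0.114 -0.002  0.   ]
```

Emit:
servo_tool:
  plan:
    - [0,0.05,-0.01,-0.005,0,0,50]
    - [0,0.16,-0.02,-0.015,0,0,50]
    - [0,0.3,-0.03,-0.03,0,0,50]
    - [0.01,0.44,-0.05,-0.045,0,0,50]
    - [0.02,0.58,-0.06,-0.06,0,0,50]
    - [0.02,0.72,-0.08,-0.08,0,0,50]
    - [0.02,0.83,-0.09,-0.095,0,0,50]
    - [0.02,0.92,-0.1,-0.105,0,0,50]
    - [0.02,0.97,-0.1,-0.114,0,0,50]
    - [0.02,0.97,-0.1,-0.114,0,0,50]

```text
time: 6.42
tool_pos: [0.5602, 0.0599, 0.2894]
ee_rot: [-0.256, -1.568, -2.781]
wrist_force: [0.1, 0.2, -2.2]
width: 0.06
finger_force: 30.0
```

Emit:
servo_tool:
  plan:
    - [0,0.05,0,0,0,0,50]
    - [0,0.16,0,0,0,0,50]
    - [0,0.3,0,0,0,0,50]
    - [0,0.45,-0.01,0,0,0,50]
    - [0,0.6,-0.02,0,0,0,50]
    - [0,0.75,-0.02,0,0,0,50]
    - [0,0.87,-0.02,0,0,0,50]
    - [0,0.95,-0.02,0,0,0,50]
    - [0,1,-0.02,0,0,0,50]
    - [0,1,-0.02,0,0,0,50]

```text
time: 7.25
tool_pos: [0.5688, -0.0401, 0.2894]
ee_rot: [-0.024, -1.568, -3.012]
wrist_force: [0.2, -0.1, -2.9]
width: 0.0598
finger_force: 30.0
```

Emit:
servo_tool:
  plan:
    - [0,0.05,0,0,0,0,50]
    - [0,0.16,-0.01,0,0,0,50]
    - [0,0.3,-0.02,0,0,0,50]
    - [0,0.45,-0.03,0,0,0,50]
    - [0,0.6,-0.04,0,0,0,50]
    - [0,0.75,-0.05,0,0,0,50]
    - [0,0.87,-0.05,0,0,0,50]
    - [0,0.95,-0.05,0,0,0,50]
    - [0,1,-0.05,0,0,0,50]
    - [0,1,-0.05,0,0,0,50]

```text
time: 8.08
tool_pos: [0.5744, -0.1398, 0.2894]
ee_rot: [-0.101, -1.568, -2.935]
wrist_force: [0.8, -0.3, -2.7]
width: 0.0598
finger_force: 30.0
```

```bash
python3 - <<'E'
from h import *
st();rel([.524,-.2415,.29],level(6,90))
im=robot.snapshot("scene");cv2.imwrite("pics/s3.png",cv2.resize(im[60:260,180:440,::-1],None,fx=3,fy=3))
E
```

```text
t 8.08 p [ 0.5744 -0.1398  0.2894] R [[-0.002, 0.105, 0.994], [-0.001, -0.994, 0.105], [1.0, -0.0, 0.003]] q [-0.81 -0.27  2.27  1.88  0.99 -0.51] w 0.0598 ff 30.0 F [ 0.8 -0.3 -2.7]
t 8.08 shift [ 0.007  0.959 -0.608] turn [-0.    -0.002 -0.   ]
```

View pics/s3.png

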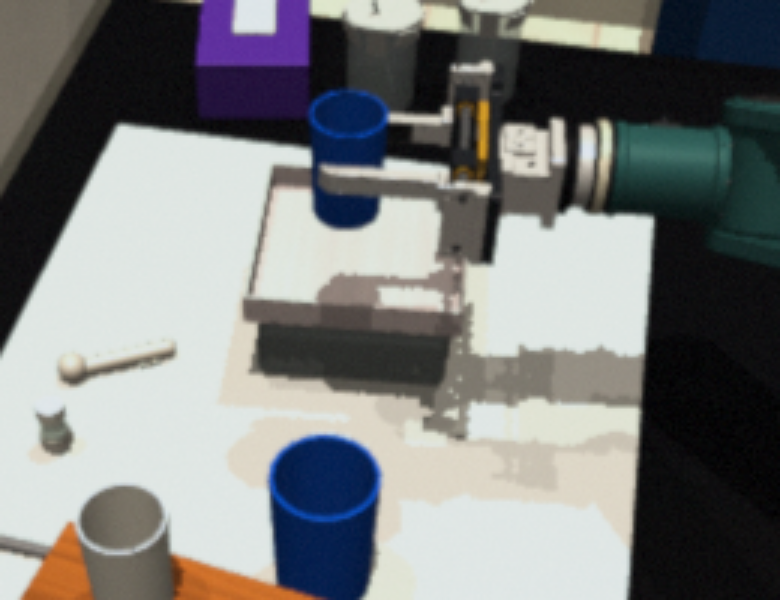

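The scene crop shows the cup held upright over the tray area at (350,160). The visible tray rim corners are at crop (272,168), (245,303) and (465,318). I'll refit the tray using both views.

```bash
python3 - <<'E'
from h import *
pix=np.array([[375,251],[456.8,287.7],[417.3,352.7],[326.4,301.8]])
sp=np.array([[272,168],[245,303],[465,318]])/3+[180,60]
b=box([.568,-.257,.1],.2,.2,.115);print(b.round(3).tolist(),proj("scene",b).round(1).tolist(),sp.round(1).tolist())
q=proj("scene",b);idx=[int(np.argmin(np.linalg.norm(q-s,axis=1))) for s in sp]
r=least_squares(lambda v:np.r_[(proj("side",box(v,.2,.2,.115))-pix).ravel(),(proj("scene",box(v,.2,.2,.115))[idx]-sp).ravel()],[.568,-.257,.1])
print(idx,r.x.round(3),r.fun.round(1))
C=r.x[:2];u=np.array([np.cos(r.x[2]),np.sin(r.x[2])]);xy=C-.042*u+.02*np.array([-u[1],u[0]]);print(xy)
rel([*xy,.29],level(6,90))
E
```

```text
[[0.658, -0.148, 0.115], [0.677, -0.347, 0.115], [0.478, -0.366, 0.115], [0.459, -0.167, 0.115]] [[262.8, 156.3], [271.8, 111.4], [338.6, 115.8], [336.7, 161.8]] [[270.7, 116.0], [261.7, 161.0], [335.0, 166.0]]
[1, 0, 3] [ 0.569 -0.254  0.105] [-2.6 -1.4  0.3  0.3 -0.4 -2.4 -1.4 -1.1  0.3 -3.9  0.5 -3.8  1.2 -3.6]
[ 0.52550588 -0.23805452]
t 8.13 shift [ 0.009  0.933 -0.589] turn [-0.001 -0.002 -0.   ]
```

Emit:
servo_tool:
  plan:
    - [0,0.05,-0.03,0,0,0,50]
    - [0,0.16,-0.1,0,0,0,50]
    - [0,0.3,-0.2,0,0,0,50]
    - [0,0.45,-0.3,0,0,0,50]
    - [0,0.6,-0.4,0,0,0,50]
    - [0,0.75,-0.5,0,0,0,50]
    - [0,0.85,-0.56,0,0,0,50]
    - [0,0.91,-0.59,0,0,0,50]
    - [0,0.93,-0.59,0,0,0,50]
    - [0,0.93,-0.59,0,0,0,50]

```text
time: 8.97
tool_pos: [0.5253, -0.238, 0.2892]
ee_rot: [-0.077, -1.568, -2.959]
wrist_force: [-0.1, -0.2, -1.9]
width: 0.0601
finger_force: 30.0
```

Emit:
servo_tool:
  plan:
    - [-0.1,0,0,0,0,0,50]
    - [-0.2,0,0,0,0,0,50]
    - [-0.35,0,0,0,0,0,50]
    - [-0.5,0,0,0,0,0,50]
    - [-0.65,0,0,0,0,0,50]
    - [-0.8,0,0,0,0,0,50]
    - [-0.9,0,0,0,0,0,50]
    - [-0.98,0,0,0,0,0,50]
    - [-0.98,0,0,0,0,0,50]
    - [-0.98,0,0,0,0,0,50]

```text
time: 9.8
tool_pos: [0.5258, -0.2374, 0.1912]
ee_rot: [-0.346, -1.568, -2.689]
wrist_force: [0.1, 0.6, -2.2]
width: 0.06
finger_force: 30.0
```

```bash
python3 - <<'E'
from h import *
st();rel([.525,-.237,.19],level(6,90))
im=robot.snapshot("side");cv2.imwrite("pics/s4.png",cv2.resize(im[170:400,240:520,::-1],None,fx=2.5,fy=2.5))
E
```

```text
t 9.8 p [ 0.5258 -0.2374  0.1912] R [[-0.003, 0.106, 0.994], [-0.001, -0.994, 0.106], [1.0, -0.001, 0.003]] q [-1.12  0.06  2.25  1.81  1.32 -0.77] w 0.06 ff 30.0 F [ 0.1  0.6 -2.2]
t 9.8 shift [-0.012 -0.005 -0.007] turn [-0.001 -0.002 -0.001]
```

View pics/s4.png

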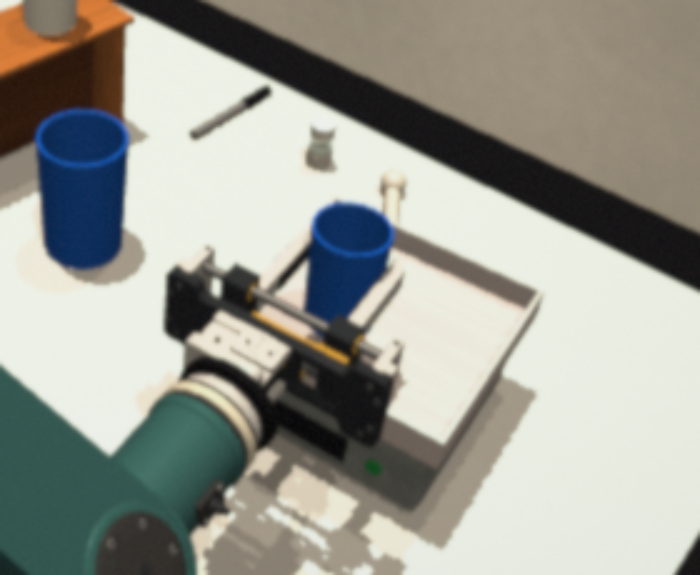

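The side crop shows the cup upright over the near half of the tray, at (350,260), with the hand body just outside the near wall. I'll roll gently and watch the force.

Emit:
servo_tool:
  plan:
    - [0,0,0,0,0,0.03,50]
    - [0,0,0,0,0,0.08,50]
    - [0,0,0,0,0,0.14,50]
    - [0,0,0,0,0,0.2,50]
    - [0,0,0,0,0,0.26,50]
    - [0,0,0,0,0,0.32,50]
    - [0,0,0,0,0,0.38,50]
    - [0,0,0,0,0,0.44,50]
    - [0,0,0,0,0,0.48,50]
    - [0,0,0,0,0,0.5,50]
    - [0,0,0,0,0,0.5,50]

```text
time: 10.77
tool_pos: [0.5257, -0.2382, 0.1926]
ee_rot: [-1.565, -0.787, -1.469]
wrist_force: [-0.1, -0.2, -2.6]
width: 0.0602
finger_force: 30.0
```

Emit:
servo_tool:
  plan:
    - [0,0,0,0,0,0.06,50]
    - [0,0,0,0,0,0.13,50]
    - [0,0,0,0,0,0.2,50]
    - [0,0,0,0,0,0.27,50]
    - [0,0,0,0,0,0.34,50]
    - [0,0,0,0,0,0.41,50]
    - [0,0,0,0,0,0.48,50]
    - [0,0,0,0,0,0.55,50]
    - [0,0,0,0,0,0.62,50]
    - [0,0,0,0,0,0.7,50]
    - [0,0,0,0,0,0.77,50]
    - [0,0,0,0,0,0.84,50]

```text
time: 11.77
tool_pos: [0.5257, -0.2381, 0.1922]
ee_rot: [-1.567, 0.537, -1.463]
wrist_force: [0.4, 0.0, -2.4]
width: 0.0598
finger_force: 30.0
```

Emit:
servo_tool:
  plan:
    - [0,0,0,0,0,0.07,50]
    - [0,0,0,0,0,0.14,50]
    - [0,0,0,0,0,0.21,50]
    - [0,0,0,0,0,0.28,50]
    - [0,0,0,0,0,0.35,50]
    - [0,0,0,0,0,0.42,50]
    - [0,0,0,0,0,0.48,50]
    - [0,0,0,0,0,0.52,50]
    - [0,0,0,0,0,0.52,50]
    - [0,0,0,0,0,0.52,50]
    - [0,0,0,0,0,0.52,50]
    - [0,0,0,0,0,0.52,50]

```text
time: 12.77
tool_pos: [0.5256, -0.238, 0.1917]
ee_rot: [-1.555, 1.349, -1.45]
wrist_force: [0.2, -0.4, -1.1]
width: 0.0598
finger_force: 30.0
```

```bash
python3 - <<'E'
from h import *
st();rel([.5258,-.2385,.31],level(6,260))
im=robot.snapshot("scene");cv2.imwrite("pics/s5.png",cv2.resize(im[60:220,210:400,::-1],None,fx=3.5,fy=3.5))
E
```

```text
t 12.77 p [ 0.5256 -0.238   0.1917] R [[0.026, -0.102, 0.994], [-0.218, 0.97, 0.105], [-0.976, -0.22, 0.003]] q [-1.12  0.06  2.25  1.81  1.32  2.15] w 0.0598 ff 30.0 F [ 0.2 -0.4 -1.1]
t 12.77 shift [-1.153 -0.265  0.006] turn [0.    0.002 0.03 ]
```

View pics/s5.png

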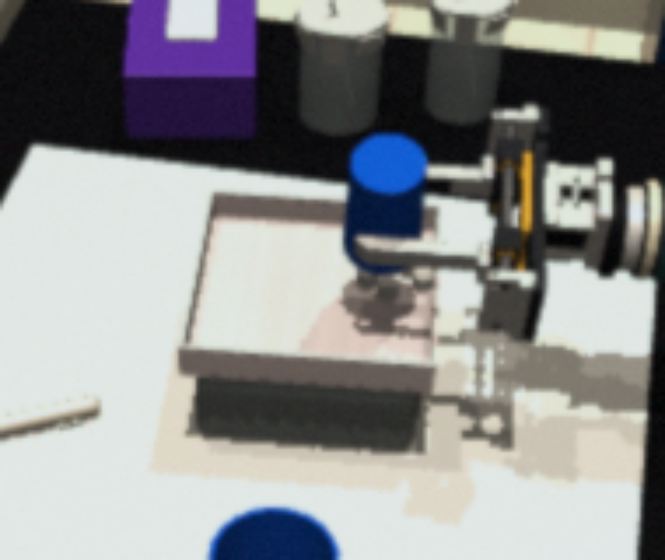

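The cup is upside down at (385,200) with slugs under it in the tray at (380,290). The wrist load has dropped to the empty cup's weight. Lifting straight up.

Emit:
servo_tool:
  plan:
    - [-0.05,-0.01,0,0,0,0,50]
    - [-0.15,-0.03,0,0,0,0,50]
    - [-0.3,-0.07,0,0,0,0,50]
    - [-0.45,-0.1,0,0,0,0,50]
    - [-0.6,-0.135,0,0,0,0,50]
    - [-0.75,-0.17,0,0,0,0,50]
    - [-0.88,-0.2,0,0,0,0,50]
    - [-1,-0.225,0,0,0,0,50]
    - [-1,-0.225,0,0,0,0,50]
    - [-1,-0.225,0,0,0,0,50]
    - [-1,-0.225,0,0,0,0,50]

```text
time: 13.73
tool_pos: [0.5251, -0.2378, 0.2929]
ee_rot: [-1.562, 1.352, -1.457]
wrist_force: [-0.5, 0.1, -0.9]
width: 0.0603
finger_force: 30.0
```

Emit:
servo_tool:
  plan:
    - [-0.1,-0.02,0,0,0,0,50]
    - [-0.2,-0.045,0,0,0,0,50]
    - [-0.2,-0.045,0,0,0,0,50]
    - [-0.2,-0.045,0,0,0,0,50]

```text
time: 14.07
tool_pos: [0.5252, -0.2381, 0.3133]
ee_rot: [-1.562, 1.352, -1.457]
wrist_force: [-0.9, 0.5, -1.5]
width: 0.0597
finger_force: 30.0
```

```bash
python3 - <<'E'
from h import *
st();rel([.5258,-.2385,.31],level(6,175));rel([.57,-.14,.31],level(6,90))
E
```

```text
t 14.07 p [ 0.5252 -0.2381  0.3133] R [[0.025, -0.102, 0.994], [-0.216, 0.971, 0.105], [-0.976, -0.217, 0.002]] q [-1.12 -0.22  2.17  1.7   1.26  2.52] w 0.0597 ff 30.0 F [-0.9  0.5 -1.5]
t 14.07 shift [0.034 0.003 0.006] turn [-0.001  0.001 -0.916]
t 14.07 shift [-0.168  0.914  0.549] turn [-2.00e-03  1.00e-03 -1.86e+00]
```

Emit:
servo_tool:
  plan:
    - [0,0,0,0,0,-0.05,50]
    - [0,0,0,0,0,-0.12,50]
    - [0,0,0,0,0,-0.19,50]
    - [0,0,0,0,0,-0.26,50]
    - [0,0,0,0,0,-0.33,50]
    - [0,0,0,0,0,-0.4,50]
    - [0,0,0,0,0,-0.47,50]
    - [0,0,0,0,0,-0.54,50]
    - [0,0,0,0,0,-0.61,50]
    - [0,0,0,0,0,-0.68,50]
    - [0,0,0,0,0,-0.75,50]
    - [0,0,0,0,0,-0.82,50]

```text
time: 15.07
tool_pos: [0.5251, -0.238, 0.3123]
ee_rot: [-1.57, 0.06, -1.465]
wrist_force: [-0.1, 0.1, -1.1]
width: 0.06
finger_force: 30.0
```

Emit:
servo_tool:
  plan:
    - [0,0,0,0,0,-0.07,50]
    - [0,0,0,0,0,-0.14,50]
    - [0,0,0,0,0,-0.21,50]
    - [0,0,0,0,0,-0.28,50]
    - [0,0,0,0,0,-0.35,50]
    - [0,0,0,0,0,-0.42,50]
    - [0,0,0,0,0,-0.49,50]
    - [0,0,0,0,0,-0.56,50]
    - [0,0,0,0,0,-0.63,50]
    - [0,0,0,0,0,-0.7,50]
    - [0,0,0,0,0,-0.77,50]
    - [0,0,0,0,0,-0.84,50]

```text
time: 16.07
tool_pos: [0.5251, -0.238, 0.3122]
ee_rot: [-1.567, -1.259, -1.469]
wrist_force: [0.2, -0.5, -1.2]
width: 0.0604
finger_force: 30.0
```

```bash
python3 - <<'E'
from h import *
st();rel([.574,-.14,.29],level(6,90))
E
```

```text
t 16.07 p [ 0.5251 -0.238   0.3122] R [[0.031, 0.101, 0.994], [-0.305, -0.947, 0.105], [0.952, -0.307, 0.001]] q [-1.12 -0.22  2.17  1.7   1.26 -0.09] w 0.0604 ff 30.0 F [ 0.2 -0.5 -1.2]
t 16.07 shift [-0.495 -0.81   0.589] turn [-0.001 -0.001 -0.198]
```

Emit:
servo_tool:
  plan:
    - [-0.03,-0.05,0.03,0,0,-0.03,50]
    - [-0.08,-0.13,0.1,0,0,-0.08,50]
    - [-0.16,-0.26,0.19,0,0,-0.14,50]
    - [-0.24,-0.4,0.29,0,0,-0.198,50]
    - [-0.33,-0.54,0.39,0,0,-0.198,50]
    - [-0.41,-0.67,0.49,0,0,-0.198,50]
    - [-0.47,-0.77,0.56,0,0,-0.198,50]
    - [-0.495,-0.81,0.589,0,0,-0.198,50]
    - [-0.495,-0.81,0.589,0,0,-0.198,50]

```text
time: 16.82
tool_pos: [0.5741, -0.1385, 0.2903]
ee_rot: [-1.484, -1.565, -1.55]
wrist_force: [-0.0, -0.1, -1.1]
width: 0.0601
finger_force: 30.0
```

Emit:
servo_tool:
  plan:
    - [0,-0.05,0,0,0,0,50]
    - [0,-0.17,0.01,0,0,0,50]
    - [0,-0.32,0.02,0,0,0,50]
    - [0,-0.48,0.03,0,0,0,50]
    - [0,-0.64,0.04,0,0,0,50]
    - [0,-0.8,0.05,0,0,0,50]
    - [0,-0.93,0.05,0,0,0,50]
    - [0,-1,0.05,0,0,0,50]
    - [0,-1,0.05,0,0,0,50]

```text
time: 17.57
tool_pos: [0.5682, -0.0393, 0.2927]
ee_rot: [-0.823, -1.566, -2.212]
wrist_force: [0.8, 0.4, -1.4]
width: 0.0595
finger_force: 30.0
```

Emit:
servo_tool:
  plan:
    - [0,-0.05,0,0,0,0,50]
    - [0,-0.17,0.01,0,0,0,50]
    - [0,-0.32,0.01,0,0,0,50]
    - [0,-0.48,0.02,0,0,0,50]
    - [0,-0.64,0.02,0,0,0,50]
    - [0,-0.8,0.02,0,0,0,50]
    - [0,-0.93,0.02,0,0,0,50]
    - [0,-1,0.02,0,0,0,50]
    - [0,-1,0.02,0,0,0,50]

```text
time: 18.32
tool_pos: [0.56, 0.0603, 0.293]
ee_rot: [-1.067, -1.566, -1.968]
wrist_force: [0.2, -0.4, -2.1]
width: 0.0596
finger_force: 30.0
```

```bash
python3 - <<'E'
from h import *
st();rel([.5427,.1556,.289],level(16,90))
E
```

```text
t 18.32 p [0.56   0.0603 0.293 ] R [[-0.002, 0.106, 0.994], [-0.005, -0.994, 0.106], [1.0, -0.004, 0.002]] q [-0.14 -0.51  2.4   2.46  0.4  -0.93] w 0.0596 ff 30.0 F [ 0.2 -0.4 -2.1]
t 18.32 shift [-0.044 -0.966 -0.071] turn [ 0.11  -0.002 -0.003]
```

Emit:
servo_tool:
  plan:
    - [0,-0.05,0,0.005,0,0,50]
    - [-0.01,-0.17,-0.01,0.015,0,0,50]
    - [-0.01,-0.32,-0.02,0.03,0,0,50]
    - [-0.02,-0.48,-0.03,0.05,0,0,50]
    - [-0.03,-0.64,-0.05,0.07,0,0,50]
    - [-0.04,-0.8,-0.06,0.09,0,0,50]
    - [-0.04,-0.91,-0.07,0.1,0,0,50]
    - [-0.04,-0.966,-0.07,0.11,0,0,50]
    - [-0.04,-0.966,-0.07,0.11,0,0,50]

```text
time: 19.07
tool_pos: [0.5428, 0.1556, 0.2891]
ee_rot: [-0.779, -1.567, -2.082]
wrist_force: [0.3, -1.3, -0.7]
width: 0.0601
finger_force: 30.0
```

```bash
python3 - <<'E'
from h import *
st();rel([.5165,.2547,.285],level(26,90))
E
```

```text
t 19.07 p [0.5428 0.1556 0.2891] R [[-0.002, 0.276, 0.961], [-0.004, -0.961, 0.276], [1.0, -0.003, 0.003]] q [ 0.03 -0.5   2.4   2.48  0.42 -0.95] w 0.0601 ff 30.0 F [ 0.3 -1.3 -0.7]
t 19.07 shift [-0.044 -1.025  0.021] turn [ 0.111 -0.002 -0.002]
```

Emit:
servo_tool:
  plan:
    - [0,-0.05,0,0.005,0,0,50]
    - [-0.01,-0.17,0,0.015,0,0,50]
    - [-0.01,-0.32,0,0.03,0,0,50]
    - [-0.02,-0.48,0.01,0.05,0,0,50]
    - [-0.03,-0.64,0.01,0.07,0,0,50]
    - [-0.04,-0.8,0.02,0.09,0,0,50]
    - [-0.04,-0.92,0.02,0.1,0,0,50]
    - [-0.04,-1,0.02,0.11,0,0,50]
    - [-0.04,-1,0.02,0.11,0,0,50]
    - [-0.04,-1,0.02,0.11,0,0,50]

```text
time: 19.9
tool_pos: [0.5174, 0.2517, 0.2855]
ee_rot: [-0.64, -1.567, -2.05]
wrist_force: [0.9, 0.1, -1.0]
width: 0.0595
finger_force: 30.0
```

```bash
python3 - <<'E'
from h import *
st();rel([.5165,.2547,.2085],level(26,90))
E
```

```text
t 19.9 p [0.5174 0.2517 0.2855] R [[-0.002, 0.436, 0.9], [-0.004, -0.9, 0.436], [1.0, -0.003, 0.003]] q [ 0.22 -0.45  2.39  2.56  0.43 -1.03] w 0.0595 ff 30.0 F [ 0.9  0.1 -1. ]
t 19.9 shift [-0.77  -0.029  0.003] turn [ 0.002 -0.002 -0.002]
```

Emit:
servo_tool:
  plan:
    - [-0.08,-0.01,0,0,0,0,50]
    - [-0.18,-0.02,0,0,0,0,50]
    - [-0.3,-0.03,0,0,0,0,50]
    - [-0.42,-0.03,0,0,0,0,50]
    - [-0.54,-0.03,0,0,0,0,50]
    - [-0.63,-0.03,0,0,0,0,50]
    - [-0.69,-0.03,0,0,0,0,50]
    - [-0.73,-0.03,0,0,0,0,50]
    - [-0.75,-0.03,0,0,0,0,50]
    - [-0.75,-0.03,0,0,0,0,50]

```text
time: 20.73
tool_pos: [0.5164, 0.2543, 0.2104]
ee_rot: [-0.651, -1.567, -2.04]
wrist_force: [-0.1, 0.8, -0.9]
width: 0.0598
finger_force: 30.0
```

Emit:
servo_tool:
  plan:
    - [-0.01,0,0,0,0,0,50]
    - [-0.02,0,0,0,0,0,50]
    - [-0.02,0,0,0,0,0,50]

```text
time: 20.98
tool_pos: [0.5164, 0.2545, 0.2092]
ee_rot: [-0.442, -1.566, -2.249]
wrist_force: [-0.8, 0.2, -2.4]
width: 0.0599
finger_force: 30.0
```

Emit:
servo_tool:
  plan:
    - [-0.01,0,0,0,0,0,50]
    - [-0.02,0,0,0,0,0,50]
    - [-0.02,0,0,0,0,0,50]
    - [-0.02,0,0,0,0,0,50]

```text
time: 21.32
tool_pos: [0.5166, 0.2547, 0.208]
ee_rot: [-0.345, -1.564, -2.346]
wrist_force: [-0.2, 0.2, 1.6]
width: 0.0606
finger_force: 29.9
```

The upward force shows contact with the riser. Opening and backing off.

Emit:
servo_tool:
  plan:
    - [0,0,0,0,0,0,62]
    - [0,0,0,0,0,0,66]
    - [0,0,0,0,0,0,72]
    - [0,0,0,0,0,0,80]
    - [0,0,0,0,0,0,88]
    - [0,0,0,0,0,0,94]
    - [0,0,0,0,0,0,94]
    - [0,0,0,0,0,0,94]
    - [0,0,0,0,0,0,94]

```text
time: 22.07
tool_pos: [0.5163, 0.2545, 0.2066]
ee_rot: [-0.577, -1.567, -2.113]
wrist_force: [0.1, 0.9, 0.6]
width: 0.0941
finger_force: 0.0
```

Emit:
servo_tool:
  plan:
    - [0.02,0,-0.05,0,0,0,94]
    - [0.1,0,-0.12,0,0,0,94]
    - [0.2,0,-0.22,0,0,0,94]
    - [0.3,0,-0.32,0,0,0,94]
    - [0.4,0,-0.42,0,0,0,94]
    - [0.45,0,-0.5,0,0,0,94]
    - [0.5,0,-0.55,0,0,0,94]
    - [0.5,0,-0.55,0,0,0,94]

```text
time: 22.73
tool_pos: [0.4659, 0.23, 0.2584]
ee_rot: [-0.094, -1.563, -2.597]
wrist_force: [0.2, -0.6, 1.2]
width: 0.094
finger_force: 0.0
```

```bash
python3 - <<'E'
from h import *
st()
a=robot.snapshot("scene")[60:320,160:360];b=robot.snapshot("side")[130:390,160:460]
print([d['extent'] for d in robot.find_in("cup","scene")])
cv2.imwrite("pics/s6.png",cv2.resize(np.hstack([a,b])[:,:,::-1],None,fx=1.6,fy=1.6))
E
```

```text
t 22.73 p [0.4659 0.23   0.2584] R [[-0.007, 0.436, 0.9], [-0.004, -0.9, 0.435], [1.0, -0.001, 0.008]] q [ 0.16 -0.62  2.53  2.43  0.45 -0.91] w 0.094 ff 0.0 F [ 0.2 -0.6  1.2]
[[288.1, 272.6, 28.9, 50.1], [288.3, 229.1, 36.2, 47.2], [243.5, 363.1, 45.0, 70.2]]
```

View pics/s6.png

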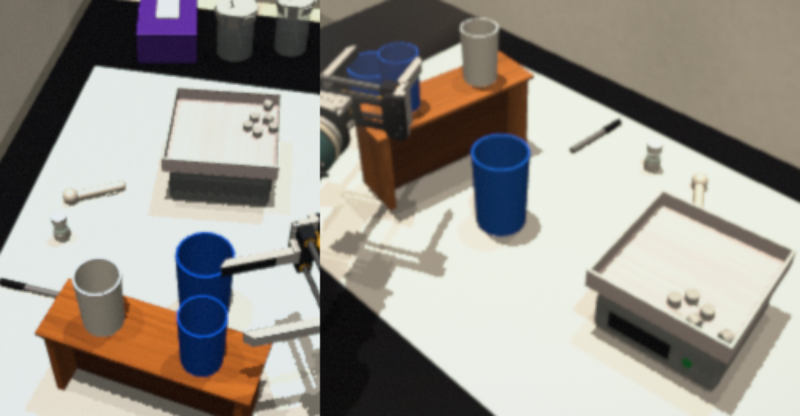

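The left pane shows six slugs in the tray near (262,118). The blue cup stands upright on the riser at (202,335) and the white cup is undisturbed at (100,297). Handing in.

```bash
python3 -c "
from bench import robot
print(robot.close_job())"
```

```text
the job is handed in; nothing more can be done
None
```

The job is handed in: all six slugs are in the tray, the blue cup stands upright and empty back on the riser, and the white cup was not touched (last pictures taken at about 23 s of the 72 s; no verdict was returned).

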